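# Stop the tester and rock its plug-in relay out of the socket

## Task

A battery-powered relay test plate stands loose on the bench. First press its mushroom stop button down until it latches, so the sockets are dead; then take the clear-cased plug-in relay (not the timer with the dial) and rock it gently from side to side, only a few degrees each way so that no blade is bent, until its tight contacts let go, without lifting or tipping the plate. Finish while holding the relay in the gripper just clear above its own socket, still and roughly upright: do not put it down, and leave the timer plugged in and the screwdriver beside the plate alone.

Things in the scene. Friction and masses are not known exactly. Their poses are not given: they have to be found in the camera images.
- test_plate: Loose aluminium plate 150 (x) x 310 (y) x 8 mm on four 6 mm rubber foot pads; 1.75 kg in all, not fastened. Origin: centre of its underside, at bench level; y along its length, z up. On it: sockets at y +40 and -40, the stop-button box at y +117 (62 x 58 mm, top 56 mm up), a dark battery block at y -124 (43 mm along y, x -45 to +53, 70 mm high), a terminal strip at x -60 (28 mm high).
- socket_left (a point): Centre of the top face of the black socket at y +40 on the plate, 50 mm above the bench; axes as the plate's. The socket is 67 mm along x and 40 mm along y; beyond x +-20 mm it steps down to 38 mm height. Holds the relay or the timer.
- socket_right (a point): The same for the like socket at y -40 on the plate. Between the two cases plugged in there are 44 mm of free space.
- relay: Plug-in relay, 60 to 120 g: clear box case 36 x 36 mm with a copper coil inside and a plain flat top, plugged into either socket. Origin: centre of its underside, on the socket's top face; axes as the plate's. Case from 3 to 58 mm above the origin. Below it: a row of contact blades along x at y +13 mm and another at y -13 mm (point contact_row), and a centre spigot 16 mm long.
- contact_row (a point): Where the socket's springs pinch the relay's +y blade row when it is home: y +13, 4 mm below the relay's origin (the -y row: y -13). Blades are 11 mm long. Each row holds with 8 to 12 N until it has risen 7 to 8 mm. Pulling both rows at once lifts the plate; raising one row by leaning the relay about the other does not.
- relay_tip (a point): Lower end of the relay's round centre spigot (10 mm diameter), 16 mm below the relay's origin. It sits in a 13 mm square bore, which lets the relay lean only about 0.11 rad toward +y or -y at first, 0.15 and more as it rises; then lean the other way. The relay is clear when this point is above the socket's top face.
- relay_top (a point): Centre of the relay's flat top, 58 mm above its origin.
- timer: Plug-in timer in the other socket, to be left alone: opaque grey case 36 x 36 mm, top 46 mm above its origin, with a round setting dial 8 mm high on top. Foot and origin as the relay's.
- stop (a joint): Travel of the mushroom stop button: 0 m up, 0.008 m fully down. A spring resists with 4 to 5 N; past 5 mm it snaps down and stays latched.
- stop_top (a point): Top centre of the mushroom head (black, 40 mm diameter), 84 mm above the bench when up, above the box at the plate's +y end; pressed straight down.
- driver: Small screwdriver, 140 mm long, 17 mm thick, lying on the bench off the plate's +y end, its origin under the middle of its length. Bystander.
- part_box: Small lidded part box, 31 x 27 x 18 mm, stuck down on the bench off the plate's +y end, beyond the screwdriver. Bystander.
Not all that is in view belongs to the job. What is shaped like the relay but green is not meant.

How it is judged:
By the outcome, as a careful person would: the job done as asked, in the order asked, and still so for the second after the job is handed in, while the arm keeps its last pose, push and grip.
It also fails if it takes over 51 s, if anything falls off the work surface, if the arm or the gripper's body presses on something with over 40 N, if the wrist force passes 120 N, or if a joint passes its speed limit or range.

## Robot

A 6-joint arm with a two-finger parallel gripper is mounted at the origin on a cart in front of the work surface, level with it; the furniture and walls round the work are solid. World frame = base frame: x ahead of the robot, y to its left, z up, the work surface at z = 0. Lengths are in mm, angles in rad, forces in N, time in s.
With the tool pointing down it reaches from about 300 to 775 mm from the base axis. Payload 14.6 kg.
Tool frame: the origin (TCP) lies midway between the tips of the shut fingers; the grasp point (between the pads) lies 19 mm behind it; z points along the fingers, y is the line along which they close (so a half turn about z gives the same grasp; the last joint's range is limited). The gripper opens to 85 mm and grips with 20 to 120 N. Pads are 22 mm wide; open, the fingers measure 114 mm over their backs; the gripper's body (76 mm by 85 mm) begins 54 mm behind the grasp point. The pads swing forward as they close: fully open they stand 13 mm farther back than shut.
Start: joints at [1.05, 0.3, 1.521, -0, 1.321, -0.067], TCP at [241.107, 494.325, 231.281] pointing down, gripper open.
Joint ranges: [-3.03, 3.03], [-0.79, 2.21], [0.23, 2.52], [-1.04, 4.18], [0, 3.07], [-2.55, 2.55]. Speed limits (rad/s): [2.22, 2.22, 2.57, 3.14, 3.14, 3.14].

## Interface

Orientations are given as a 3x3 rotation matrix whose columns are the frame's x, y, z axes.
In Python, from rig import arm gives the robot as it stands. The module is installed in compiled form; this text tells all that it offers.
- The arm moves only by the shell command python3 -m jog 'ROWS'. ROWS is JSON, a list of rows, each a list of 3 entries, a list of its own where there are three numbers: the shift along the tool's x, y, z scaled (see below), then the turn, a rotation vector about the tool's x, y, z scaled (see below), then the closure, from 0 (fully open) to 1 (shut). In form: [[[dx, dy, dz], [rx, ry, rz], jaw], ...]. A call has 1 to 20 rows; each row shifts and turns the commanded pose from where the row before left it, along the tool's axes as they then stand; what a row does not reach is not made up. The controller multiplies each number of a shift by 0.25 m and each number of a turn by 180 degrees. A row lasts 1/8 s, in which the tool goes at most 62.5 mm and 10.7 degrees, less where a joint would pass 70% of its speed; a pose out of reach is approached as far as the arm can. A call with a number of a shift or a turn outside -1 to 1 is refused whole. A call with a gripper value outside its range is refused whole. The fingers move at their own pace and stop on an object; the grip force is fixed at half the most. Time passes only in rows, so rows that do not move let the fingers close. It gives the time, the measured TCP pose, the force, the opening and the grip force at its end, in the units of the state.
- arm.sense(): the state, without advancing time (a new reading comes with each control period).
- arm.read_camera(name): name is "scene" or "top" or "wrist"; returns a dict with "frame" (480x640x3 uint8, red, green, blue), "fx", "fy", "cx", "cy" (pixels), "rvec" (rotation vector, rad) and "tvec" (3), from world to camera coordinates, as OpenCV has them; the wrist camera has in their place "mount" (4x4, takes a point from camera to tool coordinates, whose origin is the TCP and whose axes are the flange's). Camera axes: x right, y down, z forward; pixel columns grow to the right and rows downward; lengths in mm; the calibration is good to about 2 mm. A picture is of the moment at which its call begins: read the wrist's pose just before it. There is no depth.
- arm.finish_job(): hands the job in; it is judged then, once.
The state is a dict: "time": time; "joints": joint angles; "qvel": joint speeds; "joint_torque": joint torques, N m; "eef_pos": TCP position; "tool_rot": TCP orientation; "wrist_force": force on the tool from outside, world axes, zero at the start; "moment": the same for the moment, N m; "grip_width": finger opening in mm; "finger_force": force on a finger pad.
Only numpy, scipy, OpenCV 4.12 (cv2) and the standard library are available. Lean on these libraries where they do the work, as an engineer would, in place of code of your own. Each camera call takes 0.05 s, during which the arm holds its last target. There are 200 camera calls.

## Working session

There is one attempt and no reset: what is moved stays moved. The work goes in short steps, Python scripts to look and compute and a shell command to move; the robot and the scene stay as the last step left them, time stands still between calls to the robot, and variables do not carry over. Pictures are saved under pics/ and viewed, at most 10 in all, crops included, and the job is handed in when it is done.

```bash
mkdir -p pics; cat > h.py <<'E'
import numpy as np,cv2
from rig import arm
def cam(n):
    c=arm.read_camera(n); K=np.array([[c['fx'],0,c['cx']],[0,c['fy'],c['cy']],[0,0,1.]])
    return c,K
def ray(c,K,u,v,z):
    R=cv2.Rodrigues(np.array(c['rvec'],float))[0];t=np.array(c['tvec'],float).ravel()
    o=-R.T@t;d=R.T@np.linalg.inv(K)@[u,v,1.]
    return o+d*(z-o[2])/d[2]
def proj(c,K,P):
    return cv2.projectPoints(np.array(P,float).reshape(-1,1,3),np.array(c['rvec'],float),np.array(c['tvec'],float),K,None)[0].reshape(-1,2)
E
python3 - <<'E'
from h import *
import pickle
d={}
for n in('scene','top'):
    c,K=cam(n);d[n]=(c,K);cv2.imwrite(f'pics/{n}0.png',c['frame'][...,::-1])
pickle.dump(d,open('cams.pkl','wb'))
s=arm.sense();print(s['time'],s['eef_pos'],np.round(s['tool_rot'],3).tolist(),s['grip_width'])
E
```

```text
0.1 [241.01571993 494.14480945 230.76456105] [[-0.899, 0.438, -0.001], [0.438, 0.899, -0.001], [0.0, -0.001, -1.0]] 85.17711460645351
```

View pics/top0.png

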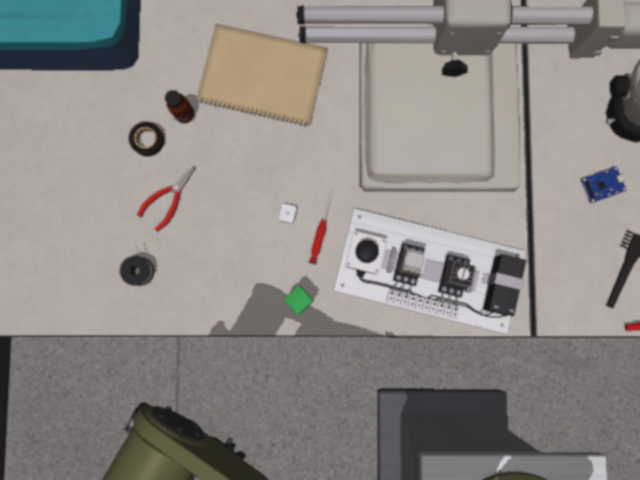

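View pics/scene0.png

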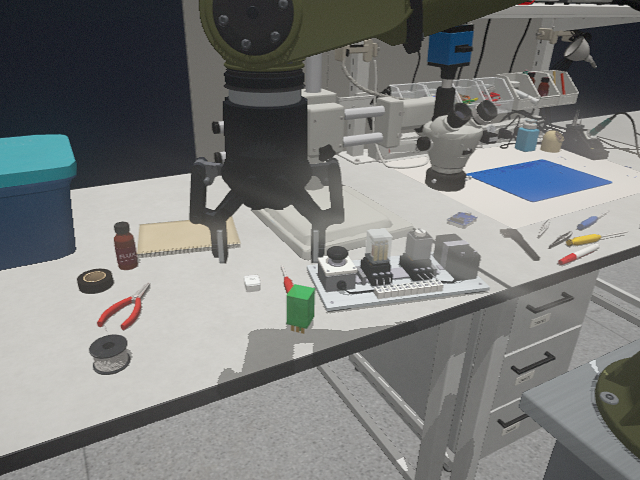

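Top view: plate at (336–525, 209–331). Candidates: the clear case at (411,262), the dial timer at (460,272) and the green box at (298,300). The clear case with a flat top fits the relay, in the left socket; in the scene view it is at (378,248). I'll confirm it in an enlarged crop.

```bash
python3 - <<'E'
from h import *
import pickle
d=pickle.load(open('cams.pkl','rb'))
a=d['top'][0]['frame'][200:340,330:530,::-1]
a=cv2.resize(a,None,fx=4,fy=4,interpolation=cv2.INTER_CUBIC)
cv2.imwrite('pics/topcrop.png',a)
c,K=d['top']
for n,u,v,z in[('c1',355,209,14),('c2',525,248,14),('c3',508,331,14),('c4',336,291,14),('stop',368,250,84),('relay',412,260,108),('drv',320,240,8)]:
    print(n,ray(c,K,u,v,z).round(1))
E
```

```text
c1 [575.1 270.   14. ]
c2 [506.5 -27.6  14. ]
c3 [362.3   6.2  14. ]
c4 [430.9 303.5  14. ]
stop [496.4 252.3  84. ]
relay [478.3 183.8 108. ]
drv [520.7 331.6   8. ]
```

View pics/topcrop.png

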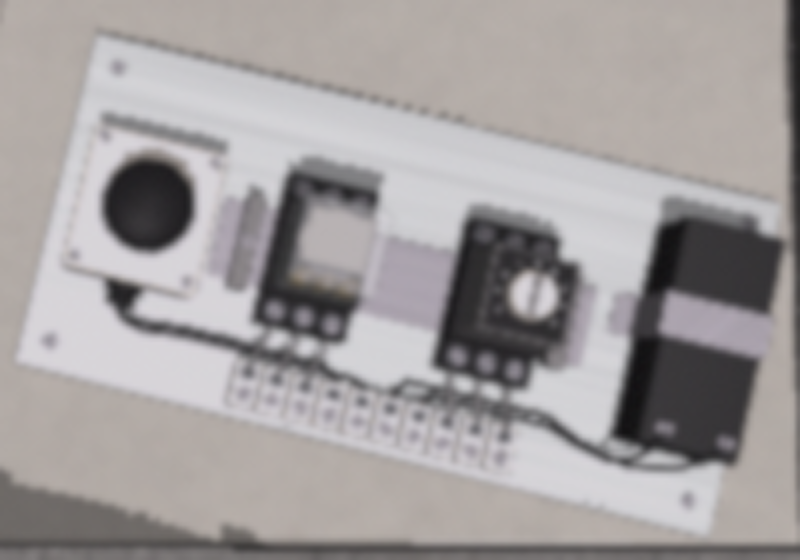

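The crop confirms it: clear case with copper inside and a flat top at crop (337,243), and the timer's dial at (533,293). The relay is in socket_left. Next I fit the plate pose and cross-check it in the scene camera.

```bash
cat >> h.py <<'E'
def plate_fit():
    import pickle
    from scipy.optimize import least_squares
    d=pickle.load(open('cams.pkl','rb'));c,K=d['top']
    uv=np.array([[98,32],[780,200],[710,533],[17,362]])/4+[330,200]-.375
    L=np.array([[75,155],[75,-155],[-75,-155],[-75,155]],float)
    W=np.array([ray(c,K,*p,14)[:2] for p in uv])
    f=lambda q:(L@R2(q[2]).T+q[:2]-W).ravel()
    r=least_squares(f,[470,138,-.22]);return r.x,r.fun,d
def R2(a): return np.array([[np.cos(a),-np.sin(a)],[np.sin(a),np.cos(a)]])
def P2W(q,p): return np.r_[R2(q[2])@p[:2]+q[:2],p[2]]
def togo(q,p,s):
    """tool-frame scaled shift & turn to bring TCP to plate point p, tool y=plate y, z down"""
    T=np.array(s['tool_rot']);y=np.r_[R2(q[2])@[0,1],0];z=np.array([0,0,-1.]);G=np.c_[np.cross(y,z),y,z]
    from scipy.spatial.transform import Rotation as Ro
    w=P2W(q,p)-s['eef_pos']
    return 'shift(now axes)',(T.T@w/250).round(4),'turn',(Ro.from_matrix(T.T@G).as_rotvec()/np.pi).round(4),'shift(goal axes)',(G.T@w/250).round(4)
E
python3 - <<'E'
from h import *
q,res,d=plate_fit();print(q,res.round(1))
pts=[[0,117,84],[0,40,108],[0,-40,104],[75,155,14],[-75,155,14],[-75,-155,14]]
W=[P2W(q,p) for p in pts];print(np.round(W,1))
print('top',proj(*d['top'],W).round(1).tolist());print('scene',proj(*d['scene'],W).round(1).tolist())
s=arm.sense();print(togo(q,[0,117,110],s))
a=d['scene'][0]['frame'][220:320,300:500,::-1].copy();a=cv2.resize(a,None,fx=4,fy=4,interpolation=cv2.INTER_CUBIC)
for u,v in proj(*d['scene'],W): cv2.circle(a,(int((u-300)*4),int((v-220)*4)),4,(0,0,255),-1)
cv2.imwrite('pics/sc.png',a)
E
```

```text
[ 4.68172600e+02  1.39910662e+02 -2.40885958e-01] [ 0.5  1.   0.4 -1.6 -0.8 -0.5 -0.1  1.1]
[[496.1 253.5  84. ]
 [477.7 178.8 108. ]
 [458.6 101.1 104. ]
 [578.  272.5  14. ]
 [432.3 308.3  14. ]
 [358.4   7.3  14. ]]
top [[367.2, 250.2], [415.2, 260.4], [463.6, 272.5], [353.5, 207.4], [333.2, 290.2], [507.4, 333.3]]
scene [[337.4, 247.9], [379.2, 231.7], [420.1, 229.8], [306.1, 264.3], [327.0, 306.8], [490.0, 285.8]]
('shift(now axes)', array([-1.339 , -0.4172,  0.4834]), 'turn', array([-0.0003, -0.0001, -0.0678]), 'shift(goal axes)', array([-1.2204, -0.6913,  0.4831]))
```

View pics/sc.png

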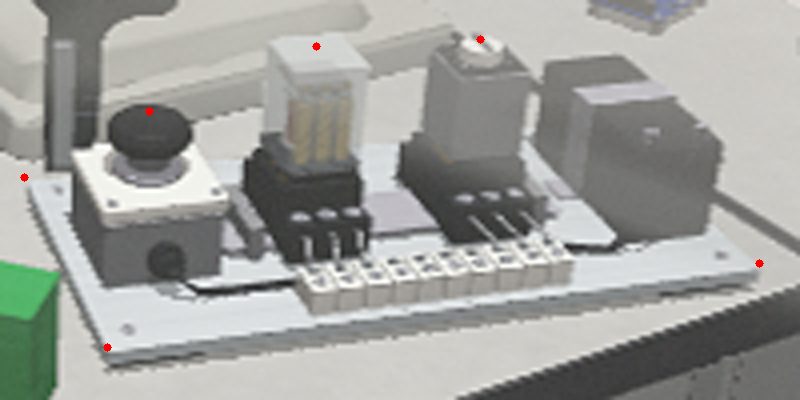

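The scene picture with the fit drawn on it agrees: dots sit on the mushroom head (149,111), relay top (316,46) and timer dial (480,39). Now I move above the stop button with the fingers shut.

```bash
python3 -m jog '[[[0,0,0],[0,0,-0.034],1],[[0,0,0],[0,0,-0.034],1],[[-0.122,-0.069,0],[0,0,0],1],[[-0.122,-0.069,0],[0,0,0],1],[[-0.122,-0.069,0.04],[0,0,0],1],[[-0.122,-0.069,0.05],[0,0,0],1],[[-0.122,-0.069,0.06],[0,0,0],1],[[-0.122,-0.069,0.06],[0,0,0],1],[[-0.122,-0.069,0.06],[0,0,0],1],[[-0.122,-0.069,0.06],[0,0,0],1],[[-0.122,-0.069,0.06],[0,0,0],1],[[-0.122,-0.069,0.06],[0,0,0],1],[[0,0,0],[0,0,0],1],[[0,0,0],[0,0,0],1]]'
python3 - <<'E'
from h import *
q,_,_=plate_fit();s=arm.sense();print(togo(q,[0,117,84],s),s['wrist_force'])
E
```

```text
time: 1.85
eef_pos: [496.0, 254.5, 118.8]
tool_rot: [[-0.971, 0.238, -0.0], [0.238, 0.971, -0.0], [0.0, -0.0, -1.0]]
wrist_force: [-0.2, 0.4, 1.1]
grip_width: 0.1
finger_force: 0.0
('shift(now axes)', array([-0.0015, -0.0038,  0.1393]), 'turn', array([-0.    , -0.0001,  0.0002]), 'shift(goal axes)', array([-0.0014, -0.0038,  0.1393])) [-0.15208168  0.43762571  1.14542388]
```

```bash
python3 -m jog '[[[-0.001,-0.004,0.04],[0,0,0],1],[[0,0,0.04],[0,0,0],1],[[0,0,0.03],[0,0,0],1],[[0,0,0.015],[0,0,0],1],[[0,0,0.008],[0,0,0],1],[[0,0,0.008],[0,0,0],1],[[0,0,0.008],[0,0,0],1],[[0,0,0.008],[0,0,0],1],[[0,0,0.004],[0,0,0],1],[[0,0,0],[0,0,0],1]]'; python3 -m jog '[[[0,0,0.006],[0,0,0],1],[[0,0,0],[0,0,0],1]]'
```

```text
time: 3.1
eef_pos: [496.3, 253.2, 78.4]
tool_rot: [[-0.971, 0.238, -0.0], [0.238, 0.971, -0.0], [0.0, -0.0, -1.0]]
wrist_force: [-0.0, 0.3, -0.3]
grip_width: 0.2
finger_force: 0.0
time: 3.35
eef_pos: [496.3, 253.2, 76.9]
tool_rot: [[-0.971, 0.238, -0.0], [0.238, 0.971, -0.0], [0.0, -0.0, -1.0]]
wrist_force: [-0.2, 0.6, -0.2]
grip_width: 0.0
finger_force: 0.0
```

```bash
python3 -m jog '[[[0,0,0.004],[0,0,0],1],[[0,0,0],[0,0,0],1]]'; python3 -m jog '[[[0,0,0.004],[0,0,0],1],[[0,0,0],[0,0,0],1]]'
```

```text
time: 3.6
eef_pos: [496.3, 253.2, 76.0]
tool_rot: [[-0.971, 0.238, 0.0], [0.238, 0.971, -0.0], [-0.0, -0.0, -1.0]]
wrist_force: [0.2, -0.4, 0.1]
grip_width: 0.2
finger_force: 0.0
time: 3.85
eef_pos: [496.5, 253.3, 75.7]
tool_rot: [[-0.971, 0.238, 0.001], [0.238, 0.971, 0.0], [-0.0, 0.0, -1.0]]
wrist_force: [-3.7, -0.7, 7.4]
grip_width: 0.2
finger_force: 3.9
```

It bottomed out at 76 mm with 7 N after the resistance vanished, so the button is latched. Now up and over the relay, opening the jaws partway.

```bash
python3 -m jog '[[[0,0,-0.05],[0,0,0],1],[[0,0,-0.1],[0,0,0],1],[[0,0,-0.13],[0,0,0],1],[[0,0,-0.13],[0,0,0],0.3],[[0,-0.1,0],[0,0,0],0.3],[[0,-0.1,0],[0,0,0],0.3],[[0,-0.11,0],[0,0,0],0.3],[[0,0,0],[0,0,0],0.3],[[0,0,0],[0,0,0],0.3]]'
python3 - <<'E'
from h import *
q,_,_=plate_fit();s=arm.sense();print(togo(q,[0,40,72],s))
c,K=cam('scene');cv2.imwrite('pics/sc2.png',cv2.resize(c['frame'][160:320,300:500,::-1],None,fx=3,fy=3,interpolation=cv2.INTER_CUBIC))
w=arm.read_camera('wrist');cv2.imwrite('pics/wr.png',w['frame'][...,::-1])
M=np.array(w['mount']);T=np.eye(4);T[:3,:3]=s['tool_rot'];T[:3,3]=s['eef_pos']
C=np.linalg.inv(T@M)
for p in([0,40,108],[0,117,76],[18,58,108],[18,22,108],[-18,22,108],[-18,58,108]):
    x=C@np.r_[P2W(q,p),1];print(p,w['fx']*x[0]/x[2]+w['cx'],w['fy']*x[1]/x[2]+w['cy'])
import pickle;pickle.dump((w,s),open('w.pkl','wb'))
E
```

```text
time: 4.97
eef_pos: [478.1, 178.3, 178.0]
tool_rot: [[-0.971, 0.238, 0.001], [0.238, 0.971, 0.0], [-0.001, 0.0, -1.0]]
wrist_force: [0.1, 0.7, 0.0]
grip_width: 59.7
finger_force: 0.0
('shift(now axes)', array([0.0023, 0.0011, 0.4241]), 'turn', array([0.0002, 0.0002, 0.0002]), 'shift(goal axes)', array([0.002 , 0.0013, 0.4241]))
[0, 40, 108] 320.67442861495647 254.6753260338184
[0, 117, 76] 426.50131321823994 238.9316236716407
[18, 58, 108] 347.96401873114166 280.17591915783106
[18, 22, 108] 293.38299087047733 280.12435839715096
[-18, 22, 108] 291.95682690260946 227.84033607441714
[-18, 58, 108] 349.3864892599772 227.90157496161962
```

View pics/sc2.png

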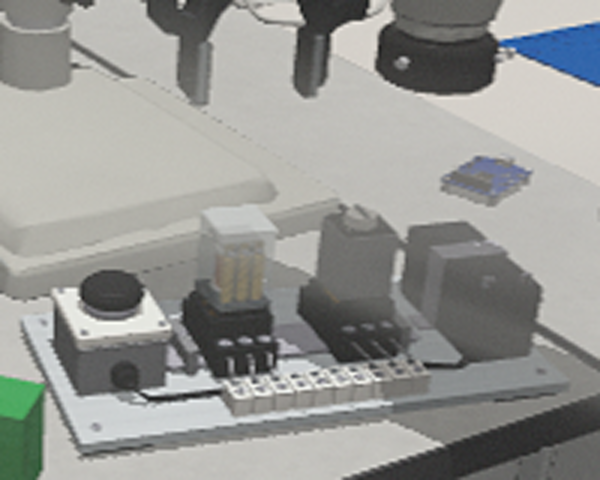

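View pics/wr.png

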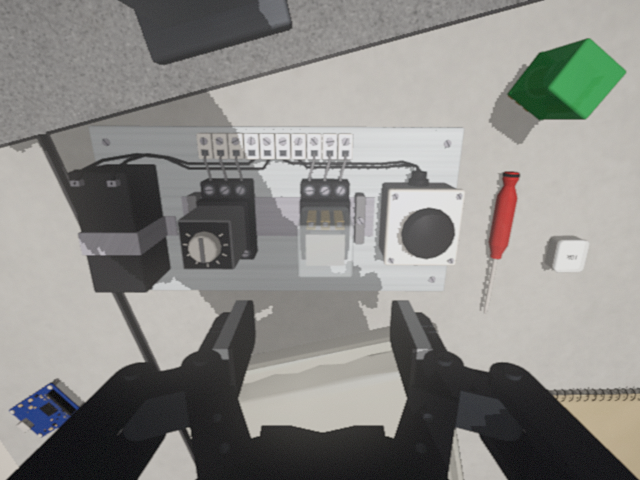

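The scene view shows the stop head seated lower, at (112,290), with the plate in place. In the wrist view the relay top is at about (326,252), the timer at (215,240) and the stop at (428,232). I'll enlarge the relay for accurate centring.

```bash
python3 - <<'E'
from h import *
import pickle
w,s=pickle.load(open('w.pkl','rb'))
a=cv2.resize(w['frame'][190:290,280:440,::-1],None,fx=5,fy=5,interpolation=cv2.INTER_CUBIC)
cv2.imwrite('pics/wrc.png',a)
E
```

```text
(no output)
```

View pics/wrc.png

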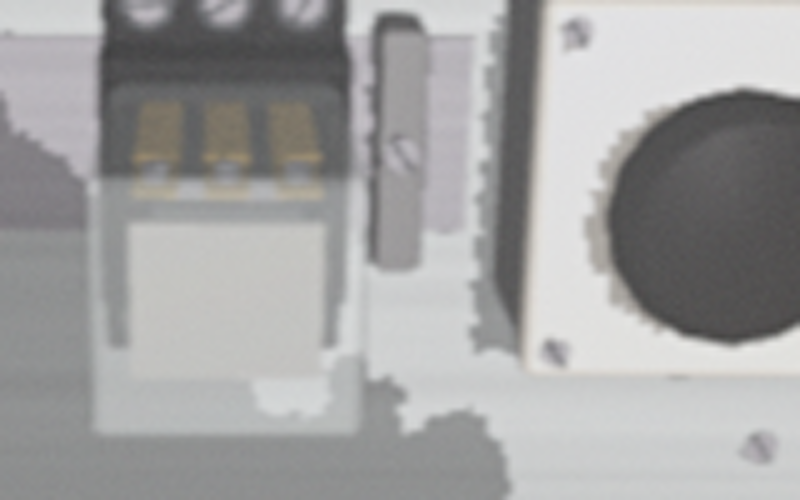

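Relay top in the wrist crop is centred at crop (227,307), i.e. pixel (325.4,251.4), with a size of about 54 px as predicted. That is ~2 mm to +y and ~1.5 mm to −x of the fit, so I apply that and descend.

```bash
python3 -m jog '[[[0.008,0.009,0.06],[0,0,0],0.3],[[0,0,0.1],[0,0,0],0.3],[[0,0,0.1],[0,0,0],0.3],[[0,0,0.1],[0,0,0],0.3],[[0,0,0.05],[0,0,0],0.3],[[0,0,0.03],[0,0,0],0.3],[[0,0,0],[0,0,0],0.3],[[0,0,0],[0,0,0],0.4],[[0,0,0],[0,0,0],0.45]]'; python3 -m jog '[[[0,0,0],[0,0,0],0.5],[[0,0,0],[0,0,0],0.52],[[0,0,0],[0,0,0],0.54],[[0,0,0],[0,0,0],0.55]]'
```

```text
time: 6.2
eef_pos: [476.8, 180.6, 68.1]
tool_rot: [[-0.971, 0.238, 0.001], [0.238, 0.971, 0.0], [-0.001, 0.0, -1.0]]
wrist_force: [-0.3, -0.9, 0.5]
grip_width: 47.1
finger_force: 0.0
time: 6.7
eef_pos: [476.5, 180.6, 67.5]
tool_rot: [[-0.971, 0.238, 0.0], [0.238, 0.971, -0.0], [-0.0, -0.0, -1.0]]
wrist_force: [0.0, 0.2, 0.4]
grip_width: 38.4
finger_force: 0.0
```

Gap is 38.4 mm without contact, so the tool is centred within about 1 mm. Closing.

```bash
python3 -m jog '[[[0,0,0],[0,0,0],0.58],[[0,0,0],[0,0,0],0.65],[[0,0,0],[0,0,0],1],[[0,0,0],[0,0,0],1],[[0,0,0],[0,0,0],1]]'; python3 - <<'E'
import numpy as np
# pose 2D in plate (y,z-up). pivot rotation: relay origin z=50; TCP (0,67.5); rows (+-13,46)
# tool y = plate y, tool z = -up. rotation about tool x by a: e_y->cos e_y + sin e_z(tool, down)
def seq(angles,th0=0.):
    p=np.array([0.,0.]); # tcp in (y, zdown) world
    th=th0
    for a in angles:
        # a>0: +y side goes down (lean +y), pivot +y row; incremental
        s=1 if a>th else -1
        n=6; d=(a-th)/n
        R=lambda t:np.array([[np.cos(t),-np.sin(t)],[np.sin(t),np.cos(t)]])
        r=np.array([s*13,21.5]) # row in tool frame (y, zdown)
        piv=p+R(th)@r
        pn=piv-R(a)@r
        # per-row shift in tool axes
        sh=r-R(d)@r
        print(a,'row shift',(sh/250).round(5),'turn',round(d/np.pi,5),'n',n,'tcp',pn.round(2))
        p=pn;th=a
    for rr in (13,-13): print('row rise',rr,(p+R(th)@[rr,21.5])[1]-21.5)
seq([.09,-.09,.1,-.1,.1,0])
E
```

```text
time: 7.32
eef_pos: [476.5, 180.6, 67.6]
tool_rot: [[-0.971, 0.238, 0.0], [0.238, 0.971, 0.0], [-0.0, 0.0, -1.0]]
wrist_force: [-1.4, 1.2, 4.8]
grip_width: 35.3
finger_force: 59.5
0.09 row shift [ 0.0013  -0.00077] turn 0.00477 n 6 tcp [ 1.99 -1.08]
-0.09 row shift [-0.0026  -0.00152] turn -0.00955 n 6 tcp [-1.88 -3.42]
0.1 row shift [ 0.00275 -0.0016 ] turn 0.01008 n 6 tcp [ 2.21 -5.86]
-0.1 row shift [-0.0029  -0.00169] turn -0.01061 n 6 tcp [-2.08 -8.46]
0.1 row shift [ 0.0029  -0.00169] turn 0.01061 n 6 tcp [  2.21 -11.06]
0 row shift [-0.00144 -0.00085] turn -0.00531 n 6 tcp [  0.13 -12.46]
row rise 13 -12.460691056749162
row rise -13 -12.460691056749162
```

Gripped at 59.5 N. First lean, toward +y about the +y row.

```bash
python3 -m jog '[[[0,0.0013,-0.0008],[0.0048,0,0],1],[[0,0.0013,-0.0008],[0.0048,0,0],1],[[0,0.0013,-0.0008],[0.0048,0,0],1],[[0,0.0013,-0.0008],[0.0048,0,0],1],[[0,0.0013,-0.0008],[0.0048,0,0],1],[[0,0.0013,-0.0008],[0.0048,0,0],1],[[0,0,0],[0,0,0],1],[[0,0,0],[0,0,0],1]]'; python3 -c "
from rig import arm;print(arm.sense()['moment'])"
```

```text
time: 8.32
eef_pos: [476.9, 182.5, 68.6]
tool_rot: [[-0.971, 0.237, -0.021], [0.238, 0.967, -0.088], [0.0, -0.09, -0.996]]
wrist_force: [1.7, 1.7, -2.3]
grip_width: 35.7
finger_force: 60.1
[ 0.53913866 -0.30800268 -0.01264509]
```

```bash
python3 -m jog '[[[0,-0.0026,-0.0015],[-0.0095,0,0],1],[[0,-0.0026,-0.0015],[-0.0095,0,0],1],[[0,-0.0026,-0.0015],[-0.0095,0,0],1],[[0,-0.0026,-0.0015],[-0.0095,0,0],1],[[0,-0.0026,-0.0015],[-0.0095,0,0],1],[[0,-0.0026,-0.0015],[-0.0095,0,0],1],[[0,0,0],[0,0,0],1],[[0,0,0],[0,0,0],1]]'; python3 - <<'E'
from h import *
print(arm.sense()['moment'])
c,K=cam('scene');cv2.imwrite('pics/sc3.png',cv2.resize(c['frame'][160:320,300:500,::-1],None,fx=4,fy=3.75,interpolation=cv2.INTER_CUBIC))
E
```

```text
time: 9.32
eef_pos: [476.0, 178.7, 70.9]
tool_rot: [[-0.971, 0.237, 0.021], [0.238, 0.968, 0.086], [0.0, 0.088, -0.996]]
wrist_force: [0.7, -0.4, -6.2]
grip_width: 35.4
finger_force: 60.9
[-0.23479504 -0.11446359 -0.0172323 ]
```

View pics/sc3.png

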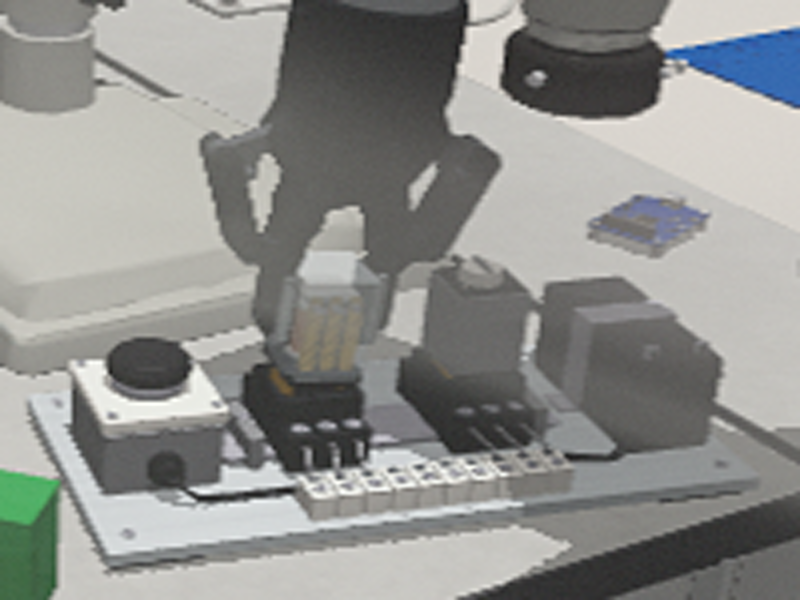

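The picture shows the relay leaning in the gripper at (330,310), +y blades emerging at (280,385), and the plate flat and unmoved. Continuing.

```bash
python3 -m jog '[[[0,0.0027,-0.0016],[0.01,0,0],1],[[0,0.0027,-0.0016],[0.01,0,0],1],[[0,0.0027,-0.0016],[0.01,0,0],1],[[0,0.0027,-0.0016],[0.01,0,0],1],[[0,0.0027,-0.0016],[0.01,0,0],1],[[0,0.0027,-0.0016],[0.01,0,0],1],[[0,0,0],[0,0,0],1],[[0,0,0],[0,0,0],1]]'; python3 -m jog '[[[0,-0.0029,-0.0017],[-0.0106,0,0],1],[[0,-0.0029,-0.0017],[-0.0106,0,0],1],[[0,-0.0029,-0.0017],[-0.0106,0,0],1],[[0,-0.0029,-0.0017],[-0.0106,0,0],1],[[0,-0.0029,-0.0017],[-0.0106,0,0],1],[[0,-0.0029,-0.0017],[-0.0106,0,0],1],[[0,0,0],[0,0,0],1],[[0,0,0],[0,0,0],1]]'
```

```text
time: 10.38
eef_pos: [477.1, 182.8, 73.7]
tool_rot: [[-0.971, 0.237, -0.023], [0.238, 0.967, -0.096], [-0.0, -0.099, -0.995]]
wrist_force: [-0.2, 4.7, -3.0]
grip_width: 35.5
finger_force: 62.0
time: 11.38
eef_pos: [476.3, 178.0, 76.9]
tool_rot: [[-0.971, 0.237, 0.025], [0.238, 0.966, 0.098], [-0.001, 0.101, -0.995]]
wrist_force: [-3.7, -1.6, 8.1]
grip_width: 35.9
finger_force: 63.3
```

```bash
python3 -m jog '[[[0,0.0029,-0.0017],[0.0106,0,0],1],[[0,0.0029,-0.0017],[0.0106,0,0],1],[[0,0.0029,-0.0017],[0.0106,0,0],1],[[0,0.0029,-0.0017],[0.0106,0,0],1],[[0,0.0029,-0.0017],[0.0106,0,0],1],[[0,0.0029,-0.0017],[0.0106,0,0],1],[[0,0,0],[0,0,0],1],[[0,0,0],[0,0,0],1]]'; python3 -m jog '[[[0,-0.0014,-0.0008],[-0.0053,0,0],1],[[0,-0.0014,-0.0008],[-0.0053,0,0],1],[[0,-0.0014,-0.0008],[-0.0053,0,0],1],[[0,-0.0014,-0.0008],[-0.0053,0,0],1],[[0,-0.0014,-0.0008],[-0.0053,0,0],1],[[0,-0.0014,-0.0008],[-0.0053,0,0],1],[[0,0,0],[0,0,0],1],[[0,0,0],[0,0,0],1]]'
```

```text
time: 12.38
eef_pos: [476.9, 182.7, 78.5]
tool_rot: [[-0.971, 0.237, -0.024], [0.238, 0.967, -0.097], [0.0, -0.1, -0.995]]
wrist_force: [0.4, -0.5, -0.1]
grip_width: 35.2
finger_force: 62.3
time: 13.38
eef_pos: [476.5, 180.7, 80.0]
tool_rot: [[-0.971, 0.238, -0.0], [0.238, 0.971, -0.0], [0.0, -0.0, -1.0]]
wrist_force: [-0.4, 0.5, -0.2]
grip_width: 35.5
finger_force: 62.3
```

Upright, risen 12.4 mm, and the load has gone. Straight slow lift of 8.5 mm, bringing the tip about 5 mm clear.

```bash
python3 -m jog '[[[0,0,-0.004],[0,0,0],1],[[0,0,-0.004],[0,0,0],1],[[0,0,-0.004],[0,0,0],1],[[0,0,-0.004],[0,0,0],1]]';python3 -m jog '[[[0,0,-0.004],[0,0,0],1],[[0,0,-0.004],[0,0,0],1],[[0,0,-0.005],[0,0,0],1],[[0,0,-0.005],[0,0,0],1],[[0,0,0],[0,0,0],1],[[0,0,0],[0,0,0],1],[[0,0,0],[0,0,0],1],[[0,0,0],[0,0,0],1]]'; python3 - <<'E'
from h import *
c,K=cam('scene');cv2.imwrite('pics/sc4.png',cv2.resize(c['frame'][180:320,300:500,::-1],None,fx=4,fy=4,interpolation=cv2.INTER_CUBIC))
q,_,_=plate_fit();s=arm.sense();print(proj(c,K,[P2W(q,[0,40,50]),P2W(q,[0,40,128])]))
E
```

```text
time: 13.88
eef_pos: [476.5, 180.7, 84.0]
tool_rot: [[-0.971, 0.238, 0.0], [0.238, 0.971, -0.0], [-0.0, -0.0, -1.0]]
wrist_force: [0.6, 0.1, -0.7]
grip_width: 35.4
finger_force: 62.3
time: 14.88
eef_pos: [476.5, 180.7, 88.4]
tool_rot: [[-0.971, 0.238, -0.0], [0.238, 0.971, -0.0], [0.0, -0.0, -1.0]]
wrist_force: [-0.3, 0.3, -0.3]
grip_width: 35.6
finger_force: 62.3
[[376.69170995 260.18918757]
 [380.07761056 221.53543884]]
```

View pics/sc4.png

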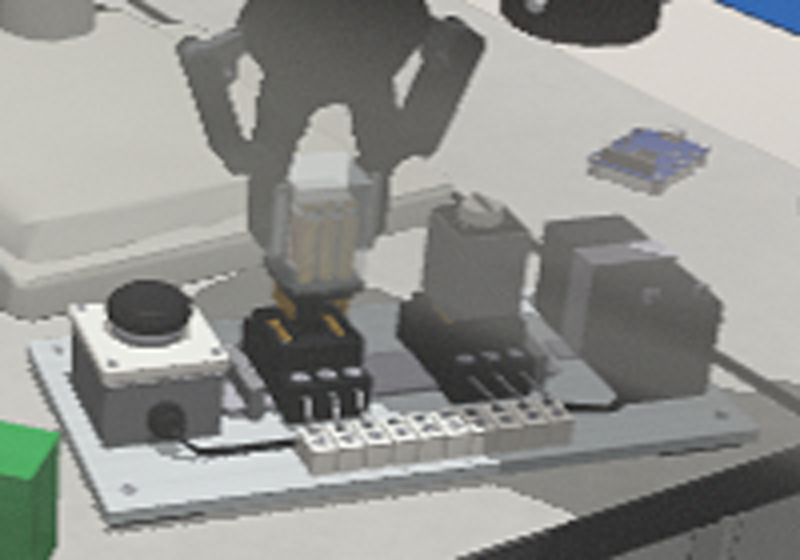

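Relay top is at crop (325,160), i.e. pixel (381,220), against (380,221.5) predicted for a 20 mm rise. So there is no slip, the blades hang free, and the plate, timer and button are fine. I'll add 3 mm of margin and hand in.

```bash
python3 -m jog '[[[0,0,-0.006],[0,0,0],1],[[0,0,-0.006],[0,0,0],1],[[0,0,0],[0,0,0],1],[[0,0,0],[0,0,0],1],[[0,0,0],[0,0,0],1],[[0,0,0],[0,0,0],1]]' && python3 -c "
from rig import arm;print(arm.finish_job())"
```

```text
time: 15.68
eef_pos: [476.5, 180.7, 91.4]
tool_rot: [[-0.971, 0.238, -0.0], [0.238, 0.971, -0.0], [0.0, -0.0, -1.0]]
wrist_force: [-0.2, -0.1, -1.4]
grip_width: 35.6
finger_force: 62.3
the job is handed in; nothing more can be done
None
```

The job is handed in at 15.7 s: the stop button is latched, and the relay was rocked free and is held upright and still about 7 mm clear above its own socket; the plate stayed flat in the pictures taken, and the timer and screwdriver were not touched.

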